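# Seat a roller under the inspection lens and close the hold-down

## Robot

A 6-joint arm with a two-finger parallel gripper is mounted at the origin on the work surface. World frame = base frame: x ahead of the robot, y to its left, z up, the work surface at z = 0. Lengths are in m, angles in degrees, forces in N, time in s.
With the tool pointing down it reaches from about 0.35 to 0.875 m from the base axis. Payload 4.2 kg.
Tool frame: the origin (TCP) lies between the finger pads; the fingertips stand 25 mm ahead of it and the grasp point (between the pads) lies 6 mm ahead of it (r.tips_ahead is the distance from the TCP to the fingertips, in m); z points along the fingers, y is the direction in which the jaws open and shut (so a half turn about z gives the same grasp; the last joint's range is limited). The gripper opens to 87 mm and grips with 3 to 60 N. Pads are 19 mm wide; open, the fingers measure 117 mm over their backs; the gripper's body (75 mm by 190 mm) begins 51 mm behind the grasp point.
Start: joints at [83.858, 22.042, 0.453, 0, -68.411, -14.817], TCP at [0.224, 0.584, 0.248] pointing down, gripper open.
Joint ranges: [-179.83, 179.83], [-69.29, 118.12], [-61.27, 80.66], [-181.25, 117.63], [-171.15, -9.14], [-177.46, 177.46]. Speed limits (degrees/s): [159.86, 159.86, 180, 180, 180, 180].

## Interface

Orientations are given as a 3x3 rotation matrix whose columns are the frame's x, y, z axes.
In Python, from station import r, vision, finish_job gives the robot as it stands.
- The arm moves only by the shell command python3 -m jog 'ROWS'. ROWS is a JSON object of lists of equal length, an entry for each row: "rot": the turn, a rotation vector about the world's x, y, z in degrees, a list of three; "delta_pos": the shift along the world's x, y, z in mm, a list of three; "grip": the opening in per cent of the stroke, from 0 (shut) to 100 (fully open). A call has 1 to 10 rows; each row shifts and turns the commanded pose from where the row before left it; what a row does not reach is not made up. A row lasts 1/12 s, in which the tool goes at most 41.7 mm and 7.16 degrees, less where a joint would pass 70% of its speed; a pose out of reach is approached as far as the arm can. A call with a gripper value outside its range is refused whole. The fingers move at their own pace and stop on an object; the grip force is fixed at half the most. Time passes only in rows, so rows that do not move let the fingers close. It gives the time, the measured TCP pose, the force and the opening at its end, in the units of the state.
- r.sense(): the state, without advancing time (a new reading comes with each control period).
- vision.capture(name): name is "scene" or "top"; returns a dict with "frame" (400x640x3 uint8, red, green, blue), "K" (3x3 intrinsics, pixels), "xyz" and "orientation" of the camera in the world. Camera axes: x right, y up, looking along -z (the intrinsics and any distortion apply to the point x, -y, -z); pixel columns grow to the right and rows downward; lengths in m; the calibration is good to about 2 mm. A picture is of the moment at which its call begins. There is no depth.
- finish_job(): hands the job in, once; it reports no verdict.
The state is a dict: "time_s": time; "joints": joint angles; "joint_velocities": joint speeds; "effort": joint torques, N m; "tcp_pos": TCP position; "ee_rot": TCP orientation; "wrist_force": force on the tool from outside, world axes, zero at the start; "moment": the same for the moment, N m; "gripper_width": opening from 0.0 (shut) to 1.0 (fully open).
Only numpy, scipy, OpenCV 4.12 (cv2) and the standard library are available. Lean on these libraries where they do the work, as an engineer would, in place of code of your own. Each camera call takes 0.05 s, during which the arm holds its last target. There are 200 camera calls.

## Task

A steel roller waits at the low end of the sloped gutter. Without picking it up, gently push it up the gutter with a fingertip, over the brass rib and into its seat against the blue stop, so that it stays there and does not roll back; do not flick it or let it race away. Then push the arm with the red ball over so that its rubber foot comes to rest on the roller, and leave everything else on the bench where it stands.

Things in the scene. Friction and masses are not known exactly. Their poses are not given: they have to be found in the camera images.
- roller_center (a point): centre of the loose steel roller: 44 mm diameter, 40 mm long, 0.4 to 0.6 kg, oiled (slippery, free-rolling). It lies across the gutter, axis along the gutter's x, and starts at the low end against the lip, centre at about (0, -283, 22) mm in the gutter's frame. Left alone on the slope it rolls down.
- roller: the same roller; its origin is its centre, and its frame turns as it rolls.
- gutter: fixed sloped gutter, dark floor, aluminium walls. Origin on the running surface, mid-width, at the face of the blue stop; y runs uphill along the surface (0.122 rad above level), x is level across it towards the lens, z square to it. In mm: surface z = 0, x -22 to 22, from y = -300; walls outside it and a lip at the low end (y -306 to -300) are 8 high. Elsewhere 'gutter mm' means this frame.
- rib (a point): middle of the half-round brass rib across the gutter floor at gutter y = -34 mm, 2.5 mm high; rolling the roller over it takes up to about 6 N of push. Past it the roller drops into its seat between rib and stop (centre at gutter y -22 to -23.5, z 22 mm) and stays there by itself.
- stop_top (a point): middle of the top edge of the blue stop's downhill face, gutter (0, 0, 45) mm. The stop is 52 wide, 45 high, 14 thick (y 0 to 14); hinge lugs on it reach z = 66, and a thumbscrew behind it reaches y = 34 at z = 22 mm.
- ring_light (a point): centre of the front of the black ring light (64 mm diameter) round the camera lens, facing the seated roller from the gutter's +x side, 85 mm from mid-width. Lens and camera lie behind it out to x = 240 mm, and a 30 mm square post at x = 180 to 210 mm reaches 200 mm above the bench.
- holddown (a joint): angle (rad) of the hold-down arm hinged on the stop. 0: arm points downhill, its foot on the seated roller; grows as it swings up and back; 1.69: upright; 2.1: its limit, leaning back uphill, where it rests at the start. It swings freely with light damping: pushed past upright it falls by its own weight in about a second, onto the roller, or to -0.35 if there is none.
- holddown_ball (a point): centre of the red ball (18 mm diameter) at the arm's end, 75 mm from the hinge. Hinge line along gutter x, at gutter y = 6, z = 58 mm. The arm is a steel bar 12 mm wide, 8 mm thick, in the gutter's middle plane, 70 g in all; its rubber foot (14 mm diameter) stands 29 mm from the hinge.
- spare0: a bystander: spare steel roller, 44 mm diameter, 40 mm tall, standing on its end on the bench; origin at the centre of its underside
- spare1: a bystander: a second spare roller, just like spare0
- mount: a bystander: black resin-mounted specimen disc, 30 mm diameter, 18 mm tall; origin at the centre of its underside
- loupe: a bystander: black eye loupe, 40 mm diameter, 40 mm tall; origin at the centre of its underside
- solvent: a bystander: small amber bottle, 48 mm diameter, 105 mm tall; origin at the centre of its underside
- brush: a bystander: small brush lying on the bench, 160 mm long; origin near its middle at bench height
- dish: a bystander: shallow glass dish, 70 mm diameter, 18 mm tall; origin at the centre of its underside
Not all that is in view belongs to the job. Leave any brown look-alike of the roller alone.

How it is judged (in metres and radians):
On the way:
1. the roller sits still in its seat, over the rib and against the stop, while the hold-down arm is still open (y of roller_center in the frame of gutter between -0.027 and -0.019 m and z of roller_center in the frame of gutter between 0.019 and 0.0245 m and linear speed of roller below 0.02 m/s and value of joint holddown above 1.5 rad), for 0.3 s.
At the end, for the whole second after the job is handed in: the roller is at rest in its seat between rib and stop (centre 19 to 27 mm from the stop's face, on the running surface), and the hold-down arm lies on it (joint within 0.12 rad of 0) (y of roller_center in the frame of gutter between -0.027 and -0.019 m and z of roller_center in the frame of gutter between 0.019 and 0.0245 m and linear speed of roller below 0.02 m/s and value of joint holddown between -0.12 and 0.12 rad and angular speed of roller below 0.5 rad/s); the robot touches nothing.
It fails at once if the roller is lifted off the gutter or out of it (centre more than 34 mm above the running surface) (z of roller_center in the frame of gutter above 0.034 m).
It fails at once if the roller falls out of the gutter (z of roller_center in the frame of gutter below 0.01 m).
It fails at once if the roller is flicked or races down the gutter (faster than 0.45 m/s) (linear speed of roller above 0.45 m/s).
It fails at once if another thing on the bench is disturbed (moved more than 15 mm) (distance of any of spare0, spare1, mount, loupe, solvent, brush, dish from where it was at the start of the episode above 0.015 m).
It also fails if it takes over 59 s, if anything falls off the work surface, if the arm or the gripper's body presses on something with over 40 N, if the wrist force passes 120 N, or if a joint passes its speed limit or range.

## Working session

There is one attempt and no reset: what is moved stays moved. The work goes in short steps, Python scripts to look and compute and a shell command to move; the robot and the scene stay as the last step left them, time stands still between calls to the robot, and variables do not carry over. Pictures are saved under pics/ and viewed, about 8 in all and at most 12, crops included, and the job is handed in when it is done.

```bash
ls; mkdir -p pics; python3 - <<'E'
from station import r, vision
import cv2, numpy as np
for n in ("scene","top"):
    c=vision.capture(n); cv2.imwrite(f"pics/{n}0.png",cv2.resize(c["frame"][...,::-1],(800,500),interpolation=cv2.INTER_CUBIC))
    np.savez(f"{n}0.npz",**{k:np.array(v) for k,v in c.items()})
    print(n,c.keys(),c["K"],c["xyz"],c["orientation"])
print(r.sense())
E
```

```text
pics
scene dict_keys(['frame', 'K', 'xyz', 'orientation']) [[433.27990519   0.         320.66481028]
 [  0.         433.27990519 204.39613408]
 [  0.           0.           1.        ]] [ 1.25855321 -0.15879487  0.55792592] [[ 0.18647277 -0.57152073  0.7991195 ]
 [ 0.98238043  0.09810654 -0.15907168]
 [ 0.01251392  0.81470189  0.57974497]]
top dict_keys(['frame', 'K', 'xyz', 'orientation']) [[430.97908771   0.         316.0358745 ]
 [  0.         430.97908771 197.79925113]
 [  0.           0.           1.        ]] [ 0.46689732 -0.0481458   0.98909798] [[-0.02848969  0.99139578 -0.12776049]
 [-0.99955704 -0.02935536 -0.00489756]
 [-0.00860587  0.12756437  0.99179296]]
{'time_s': 0.1, 'joints': array([ 8.38606369e+01,  2.20852314e+01,  3.86245102e-01, -2.29044025e-02,
       -6.84114354e+01, -1.48169533e+01]), 'joint_velocities': array([-0.03926665,  0.02034415,  0.19180883,  0.02941459,  0.03431949,
       -0.10919332]), 'effort': array([ 3.31456658e-05, -3.91687524e+01,  1.87937450e+01,  4.23181459e+00,
        1.34889671e-02, -7.16981094e-05]), 'tcp_pos': array([0.22334764, 0.58319741, 0.24657773]), 'ee_rot': array([[ 9.33800677e-01, -3.57793187e-01, -5.75690283e-04],
       [-3.57793625e-01, -9.33798801e-01, -1.87638713e-03],
       [ 1.33779634e-04,  1.95814988e-03, -9.99998074e-01]]), 'wrist_force': array([ 0.26907639, -0.55942119,  1.17490845]), 'moment': array([0.02645332, 0.0223865 , 0.00973346]), 'gripper_width': 1.0017534647408368}
```

View pics/scene0.png

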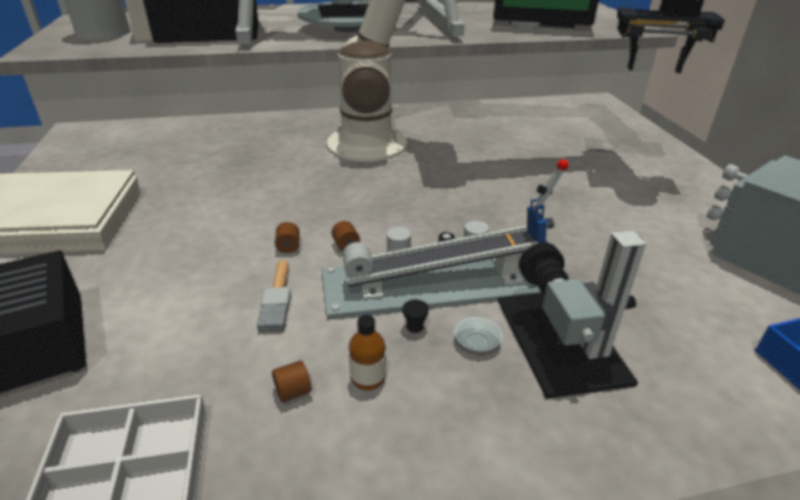

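View pics/top0.png

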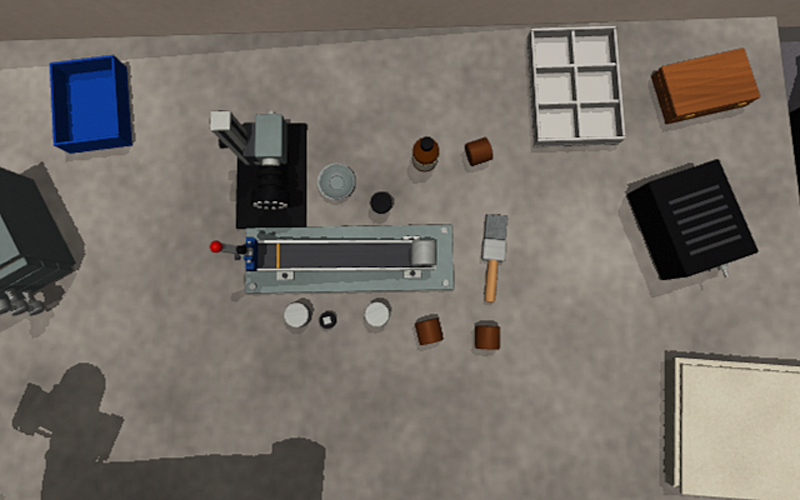

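The scene view shows the roller at about (358,258) at the low end, the rib at (511,240), the stop at (537,220) and the red ball at (562,165). In the top view uphill points left (world +y), with the roller at (424,252), the rib at (278,255), the stop at (251,254) and the ball at (216,246). The brown cylinders are look-alikes.

```bash
cat > h.py <<'E'
import numpy as np, cv2
def ray(c,uv):
    K=c["K"];R=c["orientation"]
    d=np.linalg.inv(K)@np.array([uv[0],uv[1],1.]); d=R@np.array([d[0],-d[1],-d[2]])
    return np.array(c["xyz"]),d/np.linalg.norm(d)
def tri(rays):
    A=sum(np.eye(3)-np.outer(d,d) for o,d in rays);b=sum((np.eye(3)-np.outer(d,d))@o for o,d in rays)
    p=np.linalg.solve(A,b); return p,[round(1e3*np.linalg.norm(np.cross(p-o,d)),1) for o,d in rays]
def plane(c,uv,z):
    o,d=ray(c,uv); return o+d*(z-o[2])/d[2]
def proj(c,p):
    q=np.array(c["orientation"]).T@(np.array(p)-c["xyz"]); q=c["K"]@np.array([q[0],-q[1],-q[2]]); return q[:2]/q[2]
def blob(c,lo,hi,roi=None,mul=None):
    hsv=cv2.cvtColor(c["frame"],cv2.COLOR_RGB2HSV); m=cv2.inRange(hsv,np.array(lo),np.array(hi))
    if roi: z=np.zeros_like(m);x0,y0,x1,y1=roi;z[y0:y1,x0:x1]=m[y0:y1,x0:x1];m=z
    n,l,s,ce=cv2.connectedComponentsWithStats(m)
    if n<2: return None
    i=1+np.argmax(s[1:,4]); return ce[i],s[i]
def frame(yaw):
    cy,sy=np.cos(yaw),np.sin(yaw);a=.122
    Rz=np.array([[cy,-sy,0],[sy,cy,0],[0,0,1]]);Rx=np.array([[1,0,0],[0,np.cos(a),-np.sin(a)],[0,np.sin(a),np.cos(a)]])
    return Rz@Rx
E
cat > m.py <<'E'
from h import *
from scipy.optimize import least_squares
S=dict(np.load("scene0.npz"));T=dict(np.load("top0.npz"))
P={}
for n,lo,hi,rs,rt in [("ball",(0,170,90),(8,255,255),(420,110,480,150),(150,180,200,215)),
  ("rib",(10,120,90),(28,255,255),(385,170,430,215),(210,185,235,225)),
  ("blue",(100,120,40),(125,255,255),(410,150,450,200),(185,180,212,225))]:
    a,b=blob(S,lo,hi,rs),blob(T,lo,hi,rt); print(n,a,b)
    P[n]=(a[0],b[0]);print(tri([ray(S,a[0]),ray(T,b[0])]))
G={"ball":(0,43.9,122.7),"rib":(0,-34,2.5)}
f=lambda x:np.concatenate([proj(c,x[:3]+frame(x[3])@(np.array(G[n])/1e3))-P[n][i] for n in G for i,c in ((0,S),(1,T))])
s=least_squares(f,[.47,.2,.1,0],x_scale=[.1,.1,.1,.1]);print("fit",s.x,s.fun)
x=s.x
for n,g in {"roller":(0,-283,22),"roller+x":(20,-283,22),"stoptop":(0,0,45),"ring":(85,-22,22),"ball":(0,43.9,122.7)}.items():
    p=x[:3]+frame(x[3])@(np.array(g)/1e3);print(n,p.round(4),proj(S,p).round(1),proj(T,p).round(1))
np.save("g.npy",x)
a=cv2.resize(S["frame"][150:250,250:450,::-1],(800,400),interpolation=cv2.INTER_CUBIC)
cv2.imwrite("pics/crop.png",a)
E
python3 m.py
```

```text
ball (array([449.85714286, 131.18367347]), array([446, 128,   8,   8,  49], dtype=int32)) (array([172.03225806, 196.93548387]), array([168, 193,   9,   9,  62], dtype=int32))
(array([0.57761443, 0.22119543, 0.20265123]), [np.float64(0.2), np.float64(0.2)])
rib (array([407.5  , 190.625]), array([405, 187,   6,   9,  24], dtype=int32)) (array([222.        , 204.17241379]), array([221, 195,   3,  20,  58], dtype=int32))
(array([0.57643946, 0.15646199, 0.07578697]), [np.float64(1.1), np.float64(1.1)])
blue (array([429.10714286, 180.325     ]), array([423, 166,  14,  28, 280], dtype=int32)) (array([199.79069767, 193.09302326]), array([196, 190,   8,   8,  43], dtype=int32))
(array([0.59588321, 0.1921138 , 0.10933144]), [np.float64(3.9), np.float64(3.9)])
fit [ 0.57702961  0.19158575  0.07634159 -0.03133879] [-0.240616   -0.3138403   0.47968774 -0.20938208  0.93386395  0.1916803
  0.13839089  0.43286745]
roller [ 0.5681 -0.0918  0.0637] [285.4 205.1] [338.6 205.4]
roller+x [ 0.5881 -0.0925  0.0637] [286.3 211.1] [338.6 196.2]
stoptop [0.5769 0.1861 0.121 ] [425.4 170.1] [203. 202.]
ring [0.6612 0.1644 0.0955] [429.6 206.4] [216.7 163.6]
ball [0.5779 0.2202 0.2035] [449.6 130.9] [172.5 196.7]
```

```bash
python3 - <<'E'
from h import *
T=dict(np.load("top0.npz"));f=T["frame"]
a=cv2.resize(f[170:240,170:370,::-1],(800,280),interpolation=cv2.INTER_CUBIC)
b=cv2.imread("pics/crop.png"); cv2.imwrite("pics/crops.png",cv2.resize(np.vstack([a,b[:320]]),(800,600)))
E
```

```text
(no output)
```

View pics/crops.png

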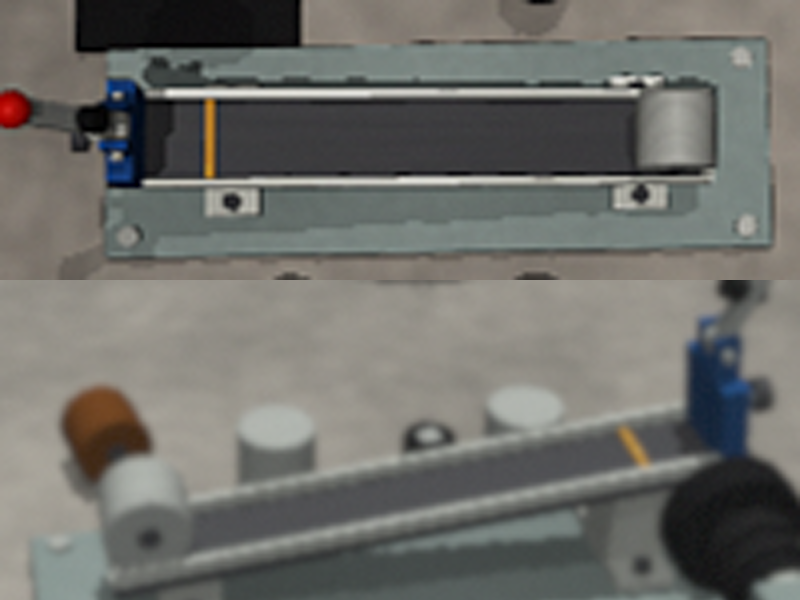

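```bash
python3 - <<'E'
s=open("m.py").read()
s=s.replace('G={"ball"','P["roll"]=(np.array([287.,215.]),proj(T,plane(T,[339.5,201.8],.064)));P["rx"]=P["roll"]\nG={"ball"')
s=s.replace('i,c in ((0,S),(1,T))])','i,c in ((0,S),(1,T))]+[proj(S,x[:3]+frame(x[3])@np.array([.02,-.283,.022]))-[287,215],proj(T,x[:3]+frame(x[3])@np.array([0,-.283,.022]))-[339.5,201.8]])')
open("m.py","w").write(s)
E
python3 m.py | tail -8
python3 - <<'E'
from h import *
T=dict(np.load("top0.npz"));S=dict(np.load("scene0.npz"));x=np.load("g.npy");R=frame(x[3])
# wall edge check: wall mid-lines from top crop -> plane at wall top
for u,v in ((200,94),(600,92),(200,184),(600,179)):
    uv=[u/4+170,v/4+170]; o,d=ray(T,uv); o=R.T@(o-x[:3]);d=R.T@d; print("wall",(1e3*(o+d*(.008-o[2])/d[2])).round(1))
for n,z,uv in (("spare0",.04,(297,311)),("spare1",.04,(377,311)),("mount",.018,(328,320)),("loupe",.04,(381,202)),("dish",.018,(337,182))):
    print(n,plane(T,np.array(uv)*.8,z).round(3))
E
```

```text
(array([0.59588321, 0.1921138 , 0.10933144]), [np.float64(3.9), np.float64(3.9)])
fit [ 0.57711096  0.19131581  0.0757389  -0.00066624] [-0.60886791 -0.19567321  0.72271613  0.25714275  0.95436746  0.75782759
  0.33501073 -0.06190722 -0.01370157 -0.93044642 -0.84416045 -0.41917132]
roller [ 0.5769 -0.0923  0.0631] [285.7 208. ] [338.7 201.4]
roller+x [ 0.5969 -0.0923  0.0631] [287.  214.1] [338.3 192.2]
stoptop [0.5771 0.1858 0.1204] [425.3 170.5] [203.2 201.9]
ring [0.6621 0.1667 0.0949] [430.9 206.8] [215.6 163.3]
ball [0.5771 0.22   0.2029] [449.2 131. ] [172.8 197.2]
wall [ 22.2 -29.7   8. ]
wall [  20.8 -244.7    8. ]
wall [-25.9 -29.7   8. ]
wall [ -27.  -243.3    8. ]
spare0 [0.482 0.131 0.04 ]
spare1 [ 0.478 -0.009  0.04 ]
mount [0.464 0.08  0.018]
loupe [ 0.672 -0.021  0.04 ]
dish [0.717 0.06  0.018]
```

```bash
python3 -m jog '{"delta_pos":[[17,-34,4],[17,-34,4],[17,-34,4],[17,-34,4],[17,-34,4],[17,-34,4],[17,-34,4],[17,-34,0],[17,-34,0],[17,-34,0]],"rot":[[0,0,-6],[0,0,-6],[0,0,-6],[0,0,-6],[0,0,-6],[0,0,-6],[0,0,-6],[0,0,-6],[0,0,-6],[0,0,-6]],"grip":[0,0,0,0,0,0,0,0,0,0]}'
```

```text
time_s: 0.93
tcp_pos: [0.3937, 0.2417, 0.2755]
ee_rot: [[0.153, -0.988, -0.0], [-0.988, -0.153, 0.0], [-0.0, 0.0, -1.0]]
wrist_force: [0.1, 0.1, 0.3]
gripper_width: 0.326
```

```bash
python3 -m jog '{"delta_pos":[[18,-38,0],[18,-38,0],[18,-38,0],[18,-38,0],[18,-38,0],[18,-38,0],[18,-38,0],[18,-38,0],[18,-38,0],[18,-38,0]],"rot":[[0,0,-4],[0,0,-4.8],[0,0,0],[0,0,0],[0,0,0],[0,0,0],[0,0,0],[0,0,0],[0,0,0],[0,0,0]],"grip":[0,0,0,0,0,0,0,0,0,0]}'
python3 -m jog '{"delta_pos":[[2,-7,-30],[0,0,-30],[0,0,-30],[0,0,-30],[0,0,-25],[0,0,0],[0,0,0]],"rot":[[0,0,0],[0,0,0],[0,0,0],[0,0,0],[0,0,0],[0,0,0],[0,0,0]],"grip":[0,0,0,0,0,0,0]}'
python3 - <<'E'
from station import r, vision
import cv2
c=vision.capture("scene");t=vision.capture("top")
import numpy as np
a=cv2.resize(c["frame"][110:250,220:480,::-1],(780,420),interpolation=cv2.INTER_CUBIC)
cv2.imwrite("pics/pre.png",a)
E
```

```text
time_s: 1.77
tcp_pos: [0.5721, -0.135, 0.2751]
ee_rot: [[0.004, -1.0, -0.001], [-1.0, -0.004, 0.0], [-0.0, 0.001, -1.0]]
wrist_force: [0.8, 1.6, 0.6]
gripper_width: 0.008
time_s: 2.35
tcp_pos: [0.5732, -0.1401, 0.1294]
ee_rot: [[0.004, -1.0, -0.004], [-1.0, -0.004, -0.0], [0.0, 0.004, -1.0]]
wrist_force: [-0.1, -0.4, 0.7]
gripper_width: 0.005
```

View pics/pre.png

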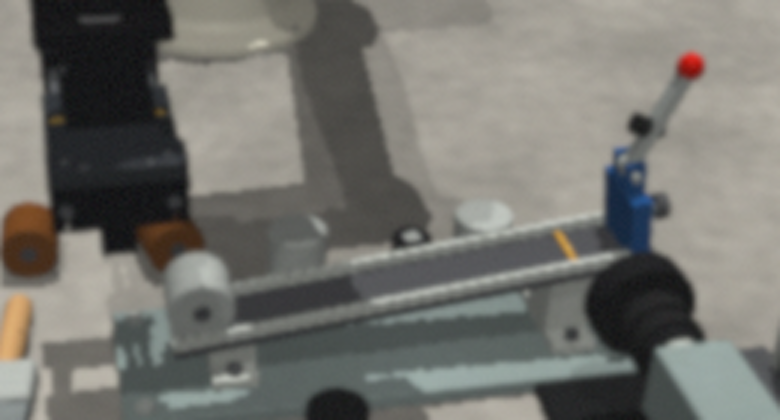

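The picture shows the shut fingertips downhill of and above the roller: fingers at (120,240), roller at (200,295). Next I descend.

```bash
python3 -m jog '{"delta_pos":[[3,0,-15],[0,0,-15],[0,0,-12],[0,0,-8],[0,0,-1],[0,0,0]],"rot":[[0,0,0],[0,0,0],[0,0,0],[0,0,0],[0,0,0],[0,0,0]],"grip":[0,0,0,0,0,0]}'
python3 -m jog '{"delta_pos":[[0,3,0],[0,3,0],[0,3,0],[0,2,0],[0,2,0],[0,2,0],[0,2,0],[0,2,0],[0,2,0],[0,2,0]],"rot":[[0,0,0],[0,0,0],[0,0,0],[0,0,0],[0,0,0],[0,0,0],[0,0,0],[0,0,0],[0,0,0],[0,0,0]],"grip":[0,0,0,0,0,0,0,0,0,0]}'
python3 - <<'E'
from station import r, vision
import cv2
c=vision.capture("scene")
a=cv2.resize(c["frame"][140:250,220:440,::-1],(780,390),interpolation=cv2.INTER_CUBIC)
cv2.imwrite("pics/pre2.png",a)
E
```

```text
time_s: 2.95
tcp_pos: [0.5776, -0.1399, 0.0806]
ee_rot: [[0.005, -1.0, 0.002], [-1.0, -0.005, -0.0], [0.0, -0.002, -1.0]]
wrist_force: [0.2, -0.2, 0.1]
gripper_width: 0.002
time_s: 3.78
tcp_pos: [0.5769, -0.1169, 0.0796]
ee_rot: [[0.004, -1.0, -0.0], [-1.0, -0.004, -0.0], [0.0, 0.0, -1.0]]
wrist_force: [-0.8, -2.7, 0.0]
gripper_width: 0.003
```

View pics/pre2.png

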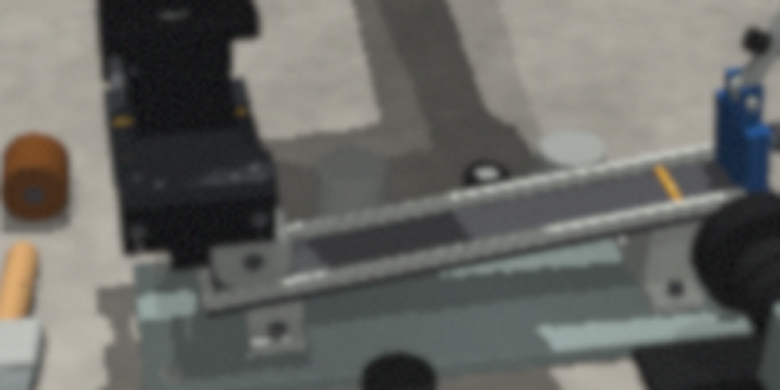

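Contact is made: -2.7 N along y, and the roller has crept up about 9 mm. I'll push up the slope gently.

```bash
python3 -m jog '{"delta_pos":[[0,3,0.4],[0,4,0.5],[0,4,0.5],[0,4,0.5],[0,4,0.5],[0,4,0.5],[0,4,0.5],[0,4,0.5],[0,4,0.5],[0,4,0.5]],"rot":[[0,0,0],[0,0,0],[0,0,0],[0,0,0],[0,0,0],[0,0,0],[0,0,0],[0,0,0],[0,0,0],[0,0,0]],"grip":[0,0,0,0,0,0,0,0,0,0]}'
python3 -m jog '{"delta_pos":[[0,4,0.5],[0,4,0.5],[0,4,0.5],[0,4,0.5],[0,4,0.5],[0,4,0.5],[0,4,0.5],[0,4,0.5],[0,4,0.5],[0,4,0.5]],"rot":[[0,0,0],[0,0,0],[0,0,0],[0,0,0],[0,0,0],[0,0,0],[0,0,0],[0,0,0],[0,0,0],[0,0,0]],"grip":[0,0,0,0,0,0,0,0,0,0]}'
python3 - <<'E'
from station import r, vision
import cv2
c=vision.capture("scene");t=vision.capture("top")
a=cv2.resize(c["frame"][120:250,220:480,::-1],(780,390),interpolation=cv2.INTER_CUBIC)
cv2.imwrite("pics/push1.png",a)
E
```

```text
time_s: 4.67
tcp_pos: [0.5768, -0.0775, 0.0845]
ee_rot: [[0.004, -1.0, -0.0], [-1.0, -0.004, 0.0], [-0.0, 0.0, -1.0]]
wrist_force: [-0.4, -0.9, 0.0]
gripper_width: 0.004
time_s: 5.5
tcp_pos: [0.5769, -0.0375, 0.0895]
ee_rot: [[0.004, -1.0, -0.0], [-1.0, -0.004, -0.0], [0.0, 0.0, -1.0]]
wrist_force: [-0.4, -1.4, 0.5]
gripper_width: 0.008
```

View pics/push1.png

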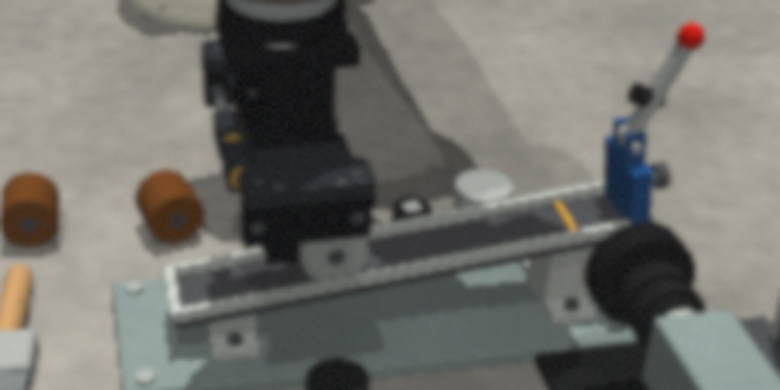

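The roller (bore at (336,257)) is riding up with the finger behind it, and the force is about 1 N. I'll go on.

```bash
python3 - <<'E'
from h import *
S=dict(np.load("scene0.npz"))
o,d=ray(S,(332,205.7)); print((o+d*(.597-o[0])/d[0]).round(4))
E
python3 -m jog '{"delta_pos":[[0,4,0.5],[0,4,0.5],[0,4,0.5],[0,4,0.5],[0,4,0.5],[0,4,0.5],[0,4,0.5],[0,4,0.5],[0,4,0.5],[0,4,0.5]],"rot":[[0,0,0],[0,0,0],[0,0,0],[0,0,0],[0,0,0],[0,0,0],[0,0,0],[0,0,0],[0,0,0],[0,0,0]],"grip":[0,0,0,0,0,0,0,0,0,0]}'
python3 -m jog '{"delta_pos":[[0,4,0.5],[0,4,0.5],[0,4,0.5],[0,4,0.5],[0,4,0.5],[0,4,0.5],[0,4,0.5],[0,4,0.5],[0,4,0.5],[0,4,0.5]],"rot":[[0,0,0],[0,0,0],[0,0,0],[0,0,0],[0,0,0],[0,0,0],[0,0,0],[0,0,0],[0,0,0],[0,0,0]],"grip":[0,0,0,0,0,0,0,0,0,0]}'
python3 -m jog '{"delta_pos":[[0,4,0.5],[0,4,0.5],[0,4,0.5],[0,4,0.5],[0,4,0.5],[0,4,0.5],[0,4,0.5],[0,4,0.5],[0,4,0.5],[0,4,0.5]],"rot":[[0,0,0],[0,0,0],[0,0,0],[0,0,0],[0,0,0],[0,0,0],[0,0,0],[0,0,0],[0,0,0],[0,0,0]],"grip":[0,0,0,0,0,0,0,0,0,0]}'
```

```text
[ 0.597  -0.0048  0.0722]
time_s: 6.43
tcp_pos: [0.5769, 0.0025, 0.0945]
ee_rot: [[0.004, -1.0, -0.0], [-1.0, -0.004, -0.0], [0.0, 0.0, -1.0]]
wrist_force: [-0.9, -1.5, 0.6]
gripper_width: 0.005
time_s: 7.27
tcp_pos: [0.5769, 0.0425, 0.0995]
ee_rot: [[0.004, -1.0, -0.0], [-1.0, -0.004, -0.0], [0.0, 0.0, -1.0]]
wrist_force: [-0.3, -1.3, 0.5]
gripper_width: 0.004
time_s: 8.1
tcp_pos: [0.5769, 0.0825, 0.1045]
ee_rot: [[0.004, -1.0, -0.0], [-1.0, -0.004, -0.0], [0.0, 0.0, -1.0]]
wrist_force: [0.8, -1.0, 0.7]
gripper_width: 0.005
```

```bash
python3 -m jog '{"delta_pos":[[0,4,0.5],[0,4,0.5],[0,3,0.4],[0,3,0.4],[0,2,0.2],[0,2,0.2],[0,2,0.2],[0,2,0.2],[0,2,0.2],[0,2,0.2]],"rot":[[0,0,0],[0,0,0],[0,0,0],[0,0,0],[0,0,0],[0,0,0],[0,0,0],[0,0,0],[0,0,0],[0,0,0]],"grip":[0,0,0,0,0,0,0,0,0,0]}'
python3 -m jog '{"delta_pos":[[0,1,0],[0,1,0],[0,1,0],[0,1,0],[0,1,0],[0,1,0]],"rot":[[0,0,0],[0,0,0],[0,0,0],[0,0,0],[0,0,0],[0,0,0]],"grip":[0,0,0,0,0,0]}'
python3 -m jog '{"delta_pos":[[0,1,0],[0,1,0],[0,1,0],[0,1,0],[0,1,0],[0,1,0]],"rot":[[0,0,0],[0,0,0],[0,0,0],[0,0,0],[0,0,0],[0,0,0]],"grip":[0,0,0,0,0,0]}'
```

```text
time_s: 8.93
tcp_pos: [0.5769, 0.1082, 0.1074]
ee_rot: [[0.004, -1.0, -0.0], [-1.0, -0.004, -0.0], [0.0, 0.0, -1.0]]
wrist_force: [0.6, -1.6, 0.3]
gripper_width: 0.006
time_s: 9.43
tcp_pos: [0.5768, 0.1125, 0.1078]
ee_rot: [[0.004, -1.0, -0.001], [-1.0, -0.004, -0.003], [0.003, 0.001, -1.0]]
wrist_force: [1.2, -10.0, 3.1]
gripper_width: 0.009
time_s: 9.93
tcp_pos: [0.5767, 0.1192, 0.1076]
ee_rot: [[0.004, -1.0, -0.001], [-1.0, -0.004, -0.001], [0.001, 0.001, -1.0]]
wrist_force: [-0.3, -3.4, 2.0]
gripper_width: 0.005
```

```bash
python3 -m jog '{"delta_pos":[[0,1,0],[0,1,0],[0,1,0],[0,1,0],[0,1,0],[0,1,0]],"rot":[[0,0,0],[0,0,0],[0,0,0],[0,0,0],[0,0,0],[0,0,0]],"grip":[0,0,0,0,0,0]}'
python3 -m jog '{"delta_pos":[[0,1,0],[0,1,0],[0,1,0],[0,0,0],[0,0,0],[0,0,0]],"rot":[[0,0,0],[0,0,0],[0,0,0],[0,0,0],[0,0,0],[0,0,0]],"grip":[0,0,0,0,0,0]}'
python3 - <<'E'
from station import r, vision
import cv2
c=vision.capture("scene");t=vision.capture("top")
a=cv2.resize(c["frame"][110:250,220:480,::-1],(780,420),interpolation=cv2.INTER_CUBIC)
cv2.imwrite("pics/push2.png",a)
E
```

```text
time_s: 10.43
tcp_pos: [0.577, 0.1268, 0.1074]
ee_rot: [[0.005, -1.0, 0.0], [-1.0, -0.005, 0.001], [-0.001, -0.0, -1.0]]
wrist_force: [0.0, 0.1, -0.9]
gripper_width: 0.006
time_s: 10.93
tcp_pos: [0.5769, 0.1291, 0.1074]
ee_rot: [[0.004, -1.0, -0.0], [-1.0, -0.004, 0.0], [-0.0, 0.0, -1.0]]
wrist_force: [-1.4, -0.4, -0.6]
gripper_width: 0.004
```

View pics/push2.png

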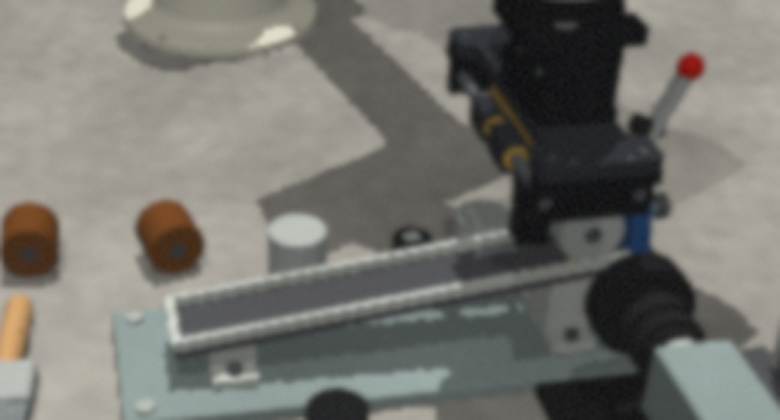

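The contact force fell to zero after the rib. The roller (bore at (592,236)) sits beside the stop, with the hold-down arm still back. I'll retreat downhill and lift clear.

```bash
python3 -m jog '{"delta_pos":[[0,-3,0],[0,-6,0],[0,-10,0],[0,-15,0],[0,-10,5],[0,0,20],[0,0,35],[0,0,40],[0,0,40],[0,0,40]],"rot":[[0,0,0],[0,0,0],[0,0,0],[0,0,0],[0,0,0],[0,0,0],[0,0,0],[0,0,0],[0,0,0],[0,0,0]],"grip":[0,0,0,0,0,0,0,0,0,0]}'
python3 - <<'E'
from h import *
from station import vision
g=np.load("g.npy");R=frame(g[3])
S=vision.capture("scene");T=vision.capture("top")
for y in (-.0225,-.044): print("bore pred",y,proj(S,g[:3]+R@np.array([.02,y,.022])).round(1))
a=blob(S,(0,170,90),(8,255,255),(380,90,480,230));b=blob(T,(0,170,90),(8,255,255),(150,170,260,225));print(a,b)
if a and b: print(tri([ray(S,a[0]),ray(T,b[0])]))
A=cv2.resize(S["frame"][110:230,360:480,::-1],(480,480),interpolation=cv2.INTER_CUBIC)
B=cv2.resize(T["frame"][160:240,160:240,::-1],(320,320),interpolation=cv2.INTER_CUBIC)
cv2.imwrite("pics/seat.png",np.hstack([A,np.pad(B,((0,160),(0,0),(0,0)))]))
E
```

```text
time_s: 11.87
tcp_pos: [0.5764, 0.0835, 0.2899]
ee_rot: [[0.003, -1.0, 0.0], [-1.0, -0.003, -0.0], [0.0, -0.0, -1.0]]
wrist_force: [1.2, -0.2, -0.2]
gripper_width: 0.005
bore pred -0.0225 [417.8 187.7]
bore pred -0.044 [407.2 189.8]
(array([449.90909091, 131.6969697 ]), array([447, 129,   7,   6,  33], dtype=int32)) (array([172.55, 197.7 ]), array([169, 196,   7,   4,  20], dtype=int32))
(array([0.57662147, 0.22141703, 0.20094167]), [np.float64(0.4), np.float64(0.4)])
```

View pics/seat.png

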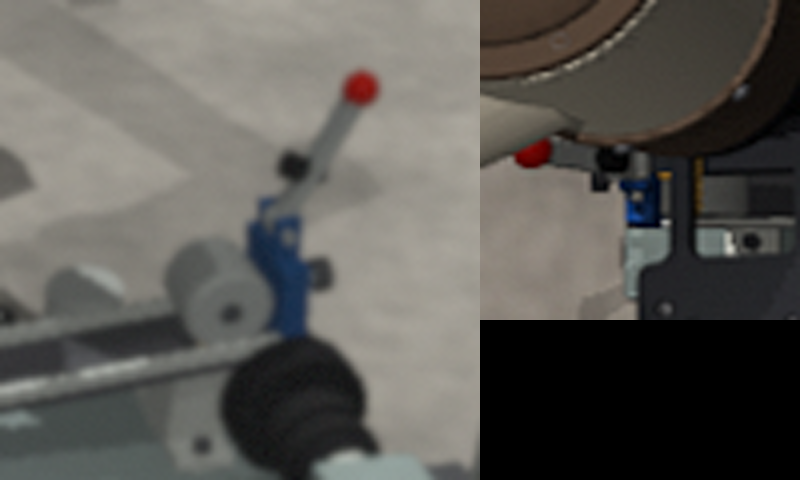

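The roller stays seated with the finger gone: its bore is at full-frame (417.8,188.3), against (417.8,187.7) predicted. Now I go over the ball and down on its uphill side.

```bash
python3 -m jog '{"delta_pos":[[0,15,5],[0,30,5],[0,35,0],[0,35,0],[0,35,0],[0,25,0],[0,8,0],[0,0,0]],"rot":[[0,0,0],[0,0,0],[0,0,0],[0,0,0],[0,0,0],[0,0,0],[0,0,0],[0,0,0]],"grip":[0,0,0,0,0,0,0,0]}'
python3 -m jog '{"delta_pos":[[0,0,-15],[0,0,-20],[0,0,-20],[0,0,-15],[0,0,-8],[0,0,0]],"rot":[[0,0,0],[0,0,0],[0,0,0],[0,0,0],[0,0,0],[0,0,0]],"grip":[0,0,0,0,0,0]}'
python3 - <<'E'
from h import *
from station import vision
S=vision.capture("scene")
cv2.imwrite("pics/ball.png",cv2.resize(S["frame"][70:230,360:520,::-1],(600,600),interpolation=cv2.INTER_CUBIC))
E
```

```text
time_s: 12.63
tcp_pos: [0.5764, 0.2697, 0.2959]
ee_rot: [[0.007, -1.0, -0.002], [-1.0, -0.007, -0.001], [0.001, 0.002, -1.0]]
wrist_force: [0.8, -0.3, -1.2]
gripper_width: 0.01
time_s: 13.13
tcp_pos: [0.5761, 0.2661, 0.2172]
ee_rot: [[0.003, -1.0, -0.004], [-1.0, -0.003, -0.003], [0.003, 0.004, -1.0]]
wrist_force: [0.2, 0.5, -0.3]
gripper_width: 0.004
```

View pics/ball.png

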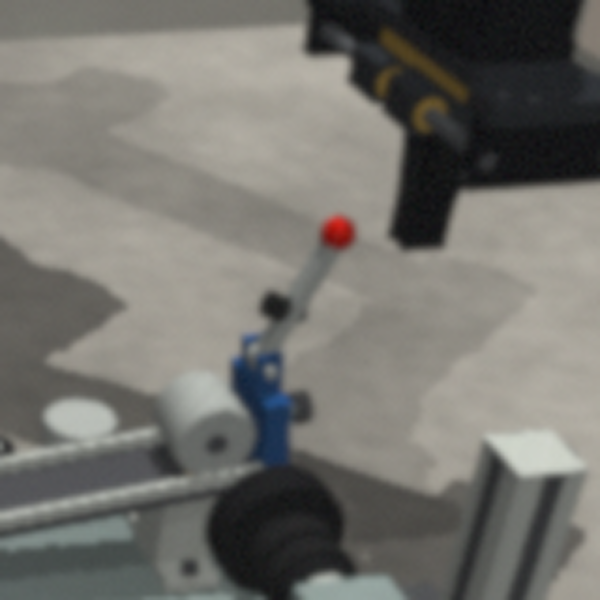

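The shut fingers hang just uphill of the ball: ball at (338,232), tip at (418,245). I'll push towards -y.

```bash
python3 -m jog '{"delta_pos":[[0,-6,0],[0,-8,0],[0,-6,0],[0,-4,0],[0,-4,0],[0,-4,0],[0,-4,0],[0,-4,0],[0,-4,0],[0,-4,0]],"rot":[[0,0,0],[0,0,0],[0,0,0],[0,0,0],[0,0,0],[0,0,0],[0,0,0],[0,0,0],[0,0,0],[0,0,0]],"grip":[0,0,0,0,0,0,0,0,0,0]}'
python3 -m jog '{"delta_pos":[[0,-4,0],[0,-4,0],[0,-4,0],[0,-3,0],[0,0,0],[0,0,0],[0,0,0]],"rot":[[0,0,0],[0,0,0],[0,0,0],[0,0,0],[0,0,0],[0,0,0],[0,0,0]],"grip":[0,0,0,0,0,0,0]}'
python3 - <<'E'
from h import *
from station import vision
S=vision.capture("scene")
a=blob(S,(0,170,90),(8,255,255),(340,90,480,230));print(a)
g=np.load("g.npy");R=frame(g[3])
for t in (2.1,1.69,1.4,0): print(t,proj(S,g[:3]+R@np.array([0,.006-.075*np.cos(t),.058+.075*np.sin(t)])).round(1))
E
```

```text
time_s: 14.02
tcp_pos: [0.5769, 0.2197, 0.2194]
ee_rot: [[0.004, -1.0, -0.0], [-1.0, -0.004, -0.0], [0.0, 0.0, -1.0]]
wrist_force: [0.2, 0.1, -0.2]
gripper_width: 0.007
time_s: 14.6
tcp_pos: [0.5769, 0.2051, 0.2194]
ee_rot: [[0.004, -1.0, 0.0], [-1.0, -0.004, 0.0], [-0.0, -0.0, -1.0]]
wrist_force: [0.4, 0.2, 0.1]
gripper_width: 0.004
(array([430.48837209, 130.69767442]), array([427, 128,   8,   7,  43], dtype=int32))
2.1 [449.2 131. ]
1.69 [434.7 129.1]
1.4 [423.5 131.5]
0 [391.5 171.5]
```

```bash
python3 -m jog '{"delta_pos":[[0,-3,0],[0,-3,0],[0,-2,0],[0,0,0],[0,0,0],[0,0,0],[0,0,0],[0,0,0],[0,0,0],[0,0,0]],"rot":[[0,0,0],[0,0,0],[0,0,0],[0,0,0],[0,0,0],[0,0,0],[0,0,0],[0,0,0],[0,0,0],[0,0,0]],"grip":[0,0,0,0,0,0,0,0,0,0]}'
python3 -m jog '{"delta_pos":[[0,8,5],[0,15,15],[0,20,25],[0,20,25],[0,10,10],[0,0,0],[0,0,0],[0,0,0]],"rot":[[0,0,0],[0,0,0],[0,0,0],[0,0,0],[0,0,0],[0,0,0],[0,0,0],[0,0,0]],"grip":[0,0,0,0,0,0,0,0]}'
python3 - <<'E'
from h import *
from station import vision
S=vision.capture("scene");T=vision.capture("top")
a=blob(S,(0,170,90),(8,255,255),(340,90,480,230));print(a)
b=blob(T,(0,170,90),(8,255,255),(150,150,300,230));print(b)
if b: print(tri([ray(S,a[0]),ray(T,b[0])]))
A=cv2.resize(S["frame"][110:260,200:480,::-1],(800,428),interpolation=cv2.INTER_CUBIC)
cv2.imwrite("pics/end.png",A)
E
```

```text
time_s: 15.48
tcp_pos: [0.5769, 0.1971, 0.2194]
ee_rot: [[0.004, -1.0, -0.0], [-1.0, -0.004, -0.0], [0.0, 0.0, -1.0]]
wrist_force: [0.0, -0.1, 0.1]
gripper_width: 0.004
time_s: 16.15
tcp_pos: [0.5762, 0.2696, 0.2981]
ee_rot: [[0.004, -1.0, -0.002], [-1.0, -0.004, -0.001], [0.001, 0.002, -1.0]]
wrist_force: [-0.0, 0.3, -0.5]
gripper_width: 0.008
(array([391.61111111, 172.13888889]), array([389, 169,   6,   7,  36], dtype=int32))
(array([236.88461538, 200.90384615]), array([234, 197,   7,   9,  52], dtype=int32))
(array([0.57677201, 0.11646638, 0.12334887]), [np.float64(0.2), np.float64(0.2)])
```

View pics/end.png

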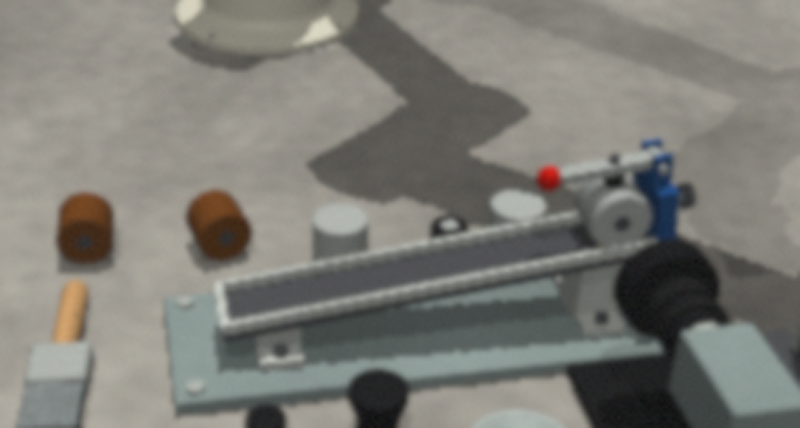

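The arm lies on the roller. The ball is at full-frame (391.6,172.1), against (391.5,171.5) predicted for angle 0, and the bore at (622,224) in the crop is full-frame (417.7,188.4), unchanged. I'm handing in.

```bash
python3 -c "
from station import finish_job
print(finish_job())"
```

```text
the job is handed in; nothing more can be done
None
```

I pushed the roller up the gutter with the shut fingertips at about 50 mm/s, slowing to about 12 mm/s over the rib. It dropped into its seat at the stop. I then backed off, went over the red ball and pushed the hold-down arm past upright from the uphill side, so that it fell onto the roller. The job was handed in just after 16 s on the robot's clock.

- **Roller:** with the fingers withdrawn it stayed seated while the arm was still open. Its bore was within 1 px of where a roller seated at gutter y = -22.5 mm should appear, and it had not shifted in the last picture.
- **Hold-down arm:** in the last picture the ball is within 1 px of where it should be with the joint at 0 rad.
- **Force:** the highest wrist reading I saw was about 10 N along the push at the rib, above the 6 N or so expected. I read forces only at the end of each move.
- **Robot at hand-in:** it was clear of everything, reading under 1 N.
- **Other things on the bench:** the spares, mount, loupe, dish and brush look undisturbed in the last picture, and I saw no sign of contact. I did not measure them against the first picture, and that crop shows only part of the bench.

No check failed or disagreed.

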